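Let the lemon into the garnish bin and ease the lid shut

TASK

A lemon waits on the chute of the steel garnish bin, held back by the closed lid. Press the bin's side lever down with your fingertips until the lid is fully open and the lemon has rolled in, then ease the lever back up slowly so that the lid comes down gently, without slamming, and is fully shut, and move clear. Work only through the lever: do not touch the lid or the lemon, and leave the two bottles and the shaker where they stand.

Things in the scene. Friction and masses are not known exactly. Their poses are not given: they have to be found in the camera images.
- bin: Fixed open steel box 160 x 160 mm, 150 mm high, walls 4 mm; origin at table height on its centre line, 100 mm behind its front face; -x is its front, +y the lever's side, +z up. Front wall 87 mm high; above it the lid's flap closes the front. A chute (76 mm wide, centre at y = -35 mm, x from -238 to -90 mm, rails up to 150 mm high) slopes down to the front opening
- lever_pad (a point): centre of the upper face of the lever's press pad, a flat black plate 44 mm (bin's x) by 76 mm (bin's y), 186 mm before and 147 mm to the +y side of the bin's origin, free above. About 104 mm above the table at rest (tilted 0.19 rad, front edge higher), 51 mm fully pressed; it moves almost straight down. A bar joins its inner side; else 60 mm free around it
- lever (a joint): angle of the lever about its pivot (50 mm in front of the bin's origin, 70 mm high): 0 at rest (pad up, lid shut), 0.38 rad fully pressed (stop). Nothing holds it down: the lid's weight pushes the pad back up, about 3 to 8 N at the pad, and the lid falls fast if the pad is let go
- lid (a joint): angle of the lid about its hinge along the bin's rear top edge: 0 shut, 1.0 rad fully open (its stop). A rod links it to the lever: lid angle = 2.63 x lever angle. A lid that comes down faster than about 1.5 rad/s slams (that is about 0.08 m/s at the pad)
- lid_front (a point): middle of the lid's front upper edge (lid 166 x 166 mm, 3 mm sheet, with a flap hanging 45 mm down at the front); 154 mm above the table when shut, about 290 mm when fully open
- lemon: yellow lemon, a ball 54 mm across, about 90 g; origin at its centre. It lies on the chute against the lid's flap, its centre about 124 mm above the table, and rolls into the bin by itself within a second once the lid is about half open
- bottle_a: bystander: clear squeeze bottle with a white pointed cap, 58 mm across, 200 mm tall; origin at the centre of its underside
- bottle_b: bystander: brown squeeze bottle with a white pointed cap, 58 mm across, 200 mm tall; origin at the centre of its underside
- shaker: bystander: steel shaker with a domed top, 58 mm across, 103 mm tall; origin at the centre of its underside
Things that resemble listed ones, but are neither listed nor needed, are in the scene too. Of the things shaped like the lemon, the yellow one is meant.

How it is judged:
By the outcome, as a careful person would: the job done as asked, in the order asked, and still so for the second after the job is handed in, with the robot touching nothing.
It also fails if it takes over 38 s, if anything falls off the work surface, if the arm or the gripper's body presses on something with over 40 N, if the wrist force passes 120 N, or if a joint passes its speed limit or range.

ROBOT

A 6-joint arm with a two-finger parallel gripper is mounted at the origin on the work surface. World frame = base frame: x ahead of the robot, y to its left, z up, the work surface at z = 0. Lengths are in mm, angles in degrees, forces in N, time in s.
With the tool pointing down it reaches from about 225 to 725 mm from the base axis. Payload 3.1 kg.
Tool frame: the origin (TCP) lies at the very end of the fingers, on their centre line; the grasp point (between the pads) lies 19 mm behind it; y points along the fingers, z is the direction in which the jaws open and shut, and the axes are right-handed (so a half turn about y gives the same grasp; the last joint's range is limited). The gripper opens to 85 mm and grips with 20 to 120 N. Pads are 22 mm wide; open, the fingers measure 114 mm over their backs; the gripper's body (76 mm by 85 mm) begins 54 mm behind the grasp point. The pads swing forward as they close: fully open they stand 13 mm farther back than shut.
Start: joints at [-80.145, 2.75, 5.684, 92.934, 0, 82.678], TCP at [155.033, -501.58, 191.412] pointing down, gripper open.
Joint ranges: [-166.93, 166.93], [-56.73, 111.36], [-69.38, 81.34], [-121.58, 131.49], [-85.45, 84.26], [-180, 180]. Speed limits (degrees/s): [159.86, 159.86, 180, 180, 180, 180].

INTERFACE

Orientations are given as a 3x3 rotation matrix whose columns are the frame's x, y, z axes.
In Python, from bench import * gives the robot as it stands.
- The arm moves only by the shell command python3 -m inch 'ROWS' [FORCE]. ROWS is JSON, a list that holds one entry, the list of rows, each a list of 5 numbers: the closure, from 0 (fully open) to 1 (shut), then the shift along the tool's x, y, z in m, then the turn about the tool's y in rad. In form: [[[grip, dx, dy, dz, yaw], ...]]. A call has 1 to 8 rows; each row shifts and turns the commanded pose from where the row before left it, along the tool's axes as they then stand; what a row does not reach is not made up. A row lasts 1/12 s, in which the tool goes at most 41.7 mm and 7.16 degrees, less where a joint would pass 70% of its speed; a pose out of reach is approached as far as the arm can. A call with a gripper value outside its range is refused whole. The fingers move at their own pace and stop on an object; FORCE is the grip in N (left out, the last holds). Time passes only in rows, so rows that do not move let the fingers close. It gives the time, the measured TCP pose, the force and the opening at its end, in the units of the state.
- read_state(): the state, without advancing time (a new reading comes with each control period).
- snapshot(name): name is "scene" or "top"; returns the picture (420x560x3 uint8, blue, green, red); there is no depth.
- get_calibration(name): a dict with "K" (3x3 intrinsics, pixels), "R" (3x3) and "t" (3): a world point X has camera coordinates R X + t. Camera axes: x right, y down, z forward; pixel columns grow to the right and rows downward; lengths in mm; the calibration is good to about 2 mm. A picture is of the moment at which its call begins. get_calibration takes no time and is no camera call.
- finish_job(): hands the job in, once; it reports no verdict.
The state is a dict: "time_s": time; "qpos": joint angles; "dq": joint speeds; "effort": joint torques, N m; "eef_pos": TCP position; "tcp_rot": TCP orientation; "wrist_force": force on the tool from outside, world axes, zero at the start; "torque": the same for the moment, N m; "finger_gap": finger opening in mm.
Only numpy, scipy, OpenCV 4.12 (cv2) and the standard library are available. Lean on these libraries where they do the work, as an engineer would, in place of code of your own. Each camera call takes 0.05 s, during which the arm holds its last target.

## Working session

There is one attempt and no reset: what is moved stays moved. The work goes in short steps, Python scripts to look and compute and a shell command to move; the robot and the scene stay as the last step left them, time stands still between calls to the robot, and variables do not carry over. Pictures are saved under pics/ and viewed, and the job is handed in when it is done.

```bash
mkdir -p pics; ls; python3 - <<'E'
from bench import *
import cv2
for n in("scene","top"):
    cv2.imwrite(f"pics/{n}0.png",snapshot(n)); c=get_calibration(n); print(n,c)
s=read_state();print({k:s[k] for k in("time_s","eef_pos","tcp_rot","wrist_force","finger_gap")})
E
```

```text
pics
scene {'K': array([[436.76281213,   0.        , 282.66095664],
       [  0.        , 436.76281213, 218.11739854],
       [  0.        ,   0.        ,   1.        ]]), 'R': array([[ 0.46495127,  0.88531368,  0.00632585],
       [ 0.71238933, -0.36987294, -0.59640209],
       [-0.52566316,  0.28180438, -0.80266091]]), 't': array([-201.52092539, -374.8283997 , 1344.69336329])}
top {'K': array([[486.37855521,   0.        , 274.30585421],
       [  0.        , 486.37855521, 216.34345662],
       [  0.        ,   0.        ,   1.        ]]), 'R': array([[ 0.01686891, -0.99985501, -0.00232493],
       [-0.99892356, -0.01675261, -0.0432558 ],
       [ 0.04321058,  0.00305211, -0.99906132]]), 't': array([ -91.74122065,  568.03425003, 1203.42123551])}
{'time_s': 0.1, 'eef_pos': array([ 154.93576976, -500.93835452,  190.34490817]), 'tcp_rot': array([[-9.55403803e-01, -3.30894336e-04,  2.95302327e-01],
       [-2.95302353e-01,  2.10920080e-03, -9.55401524e-01],
       [-3.06714953e-04, -9.99997721e-01, -2.11285235e-03]]), 'wrist_force': array([ 0.14366838, -0.19590923,  0.37046719]), 'finger_gap': 85.4587897603559}
```

View pics/scene0.png

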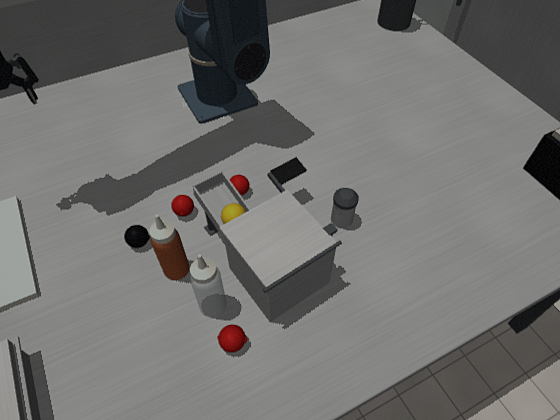

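View pics/top0.png

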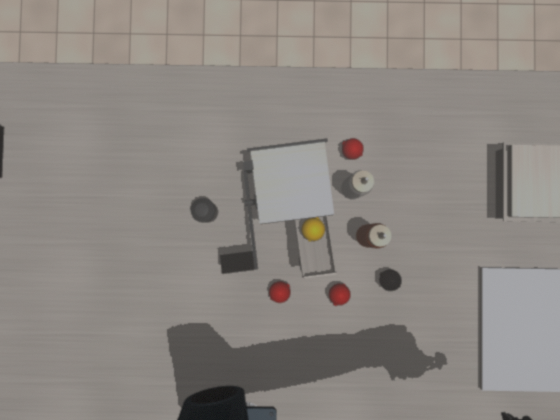

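The scene view shows the black pad at about (288,171), and the top view shows it at (237,262). The lid is the light square at about (292,183) in the top view, the lemon is at (313,230), and the shaker is at (204,210). I'll measure them.

```bash
cat > h.py <<'E'
from bench import *
import cv2, numpy as np
def ray(n,u,v):
    c=get_calibration(n);K,R,t=map(np.array,(c["K"],c["R"],c["t"]))
    d=R.T@np.linalg.solve(K,[u,v,1]);return -R.T@t,d/np.linalg.norm(d)
def plane(n,p,z):
    o,d=ray(n,*p);return o+d*(z-o[2])/d[2]
def tri(a,b):
    o1,d1=ray("scene",*a);o2,d2=ray("top",*b)
    s=np.linalg.lstsq(np.c_[d1,-d2],o2-o1,rcond=None)[0]
    p,q=o1+s[0]*d1,o2+s[1]*d2;return (p+q)/2,np.linalg.norm(p-q)
def blob(m,box):
    x0,y0,x1,y1=box;k=np.zeros_like(m);k[y0:y1,x0:x1]=m[y0:y1,x0:x1]
    c=max(cv2.findContours(k,0,2)[0],key=cv2.contourArea);return c
def cen(c):
    m=cv2.moments(c);return m["m10"]/m["m00"],m["m01"]/m["m00"]
E
python3 - <<'E'
from h import *
S=cv2.imread("pics/scene0.png");T=cv2.imread("pics/top0.png")
np.set_printoptions(precision=1,suppress=True)
ms=cv2.inRange(S,(0,0,0),(45,45,45));mt=cv2.inRange(T,(0,0,0),(45,45,45))
a=blob(ms,(268,150,312,190));b=blob(mt,(215,245,258,280))
print(cen(a),cen(b),cv2.minAreaRect(a),cv2.minAreaRect(b))
print("pad tri",tri(cen(a),cen(b)), plane("top",cen(b),104),plane("scene",cen(a),104))
print("pad corners",[plane("top",p,104) for p in cv2.boxPoints(cv2.minAreaRect(b))])
hs=cv2.cvtColor(S,40);ht=cv2.cvtColor(T,40)
ys=blob(cv2.inRange(hs,(18,120,80),(35,255,255)),(200,190,260,240));yt=blob(cv2.inRange(ht,(18,120,80),(35,255,255)),(290,210,340,250))
print("lemon",tri(cen(ys),cen(yt)),plane("top",cen(yt),124))
g=cv2.cvtColor(T,6);print("greys",g[183,292],g[183,220])
l=blob(cv2.inRange(g,int(g[183,292])-14,255),(240,130,345,230))
r=cv2.minAreaRect(l);print(r)
P=np.array([plane("top",p,153) for p in cv2.boxPoints(r)]);print("lid",P,P.mean(0),np.linalg.norm(P-np.roll(P,1,0),axis=1))
print("shaker",plane("top",(204,210),90))
cv2.imwrite("pics/padz.png",np.hstack([cv2.resize(T[130:300,190:350],None,fx=2.5,fy=2.5)[:, :400],cv2.resize(S[140:300,180:340],(400,425))]))
E
```

```text
Traceback (most recent call last):
  File "h.py", line 14, in blob
    c=max(cv2.findContours(k,0,2)[0],key=cv2.contourArea);return c
ValueError: max() iterable argument is empty
```

```bash
cat > m.py <<'E'
from h import *
S=cv2.imread("pics/scene0.png");T=cv2.imread("pics/top0.png")
np.set_printoptions(precision=1,suppress=True)
print(S[171,288],T[262,237],T[262,200])
ms=cv2.inRange(S,(0,0,0),(60,60,60));mt=cv2.inRange(T,(0,0,0),(60,60,60))
a=blob(ms,(268,150,312,190));b=blob(mt,(215,245,258,280))
print(cen(a),cen(b),cv2.minAreaRect(a),cv2.minAreaRect(b))
print("pad tri",tri(cen(a),cen(b)), plane("top",cen(b),104),plane("scene",cen(a),104))
print("pad corners",[plane("top",p,104) for p in cv2.boxPoints(cv2.minAreaRect(b))])
hs=cv2.cvtColor(S,40);ht=cv2.cvtColor(T,40)
ys=blob(cv2.inRange(hs,(18,120,80),(35,255,255)),(200,190,260,240));yt=blob(cv2.inRange(ht,(18,120,80),(35,255,255)),(290,210,340,250))
print("lemon",tri(cen(ys),cen(yt)),plane("top",cen(yt),124))
g=cv2.cvtColor(T,6);print("greys",g[183,292],g[183,220])
l=blob(cv2.inRange(g,int(g[183,292])-14,255),(240,130,345,230))
r=cv2.minAreaRect(l);print(r)
P=np.array([plane("top",p,153) for p in cv2.boxPoints(r)]);print("lid",P,P.mean(0),np.linalg.norm(P-np.roll(P,1,0),axis=1))
print("shaker",plane("top",(204,210),90))
cv2.imwrite("pics/padz.png",np.hstack([cv2.resize(T[130:300,190:350],None,fx=2.5,fy=2.5)[:, :400],cv2.resize(S[140:300,180:340],(400,425))]))
E
python3 m.py
```

```text
[20 23 21] [50 52 55] [135 140 144]
(287.88830347734455, 170.74323849666314) (236.91372141372142, 261.6884961884962) ((288.09759521484375, 170.68544006347656), (17.13947296142578, 32.415958404541016), 62.241458892822266) ((236.9192352294922, 261.64410400390625), (16.9830379486084, 31.38888168334961), 82.40535736083984)
pad tri (array([459.2,   0.7, 105. ]), np.float64(2.227229981970301)) [459.6   1.8 104. ] [457.9   0.2 104. ]
pad corners [array([473.6,  40.5, 104. ]), array([484.4, -30.9, 104. ]), array([445.9, -36.8, 104. ]), array([435.1,  34.5, 104. ])]
lemon (array([ 536.3, -171.9,  140.5]), np.float64(4.970423964433285)) [ 537.5 -170.8  124. ]
greys 165 140
((292.2231140136719, 182.2846221923828), (71.81610870361328, 74.7929458618164), 82.87498474121094)
lid [[ 707.2  -27.6  153. ]
 [ 730.7 -192.3  153. ]
 [ 572.4 -213.9  153. ]
 [ 549.1  -50.3  153. ]] [ 639.9 -121.   153. ] [159.7 166.3 159.8 165.2]
shaker [578.2  82.4  90. ]
```

The checks agree. The pad triangulates to (459, 1, 105) against a stated height of 104. The bin yaw is about 8°, and the bin origin worked out from the pad predicts the measured lid centre to within about 4 mm. Next I'll close the fingers and move over the pad at the current height, which stays clear of everything.

```bash
python3 -m inch '[[[1,-0.0292,0,-0.026,0],[1,-0.0292,0,-0.026,0],[1,-0.0292,0,-0.026,0],[1,-0.0292,0,-0.026,0],[1,-0.0292,0,-0.026,0],[1,-0.0292,0,-0.026,0],[1,-0.0292,0,-0.026,0],[1,-0.0292,0,-0.026,0]]]' 20
```

```text
time_s: 0.77
eef_pos: [317.1, -232.0, 191.0]
tcp_rot: [[-0.956, -0.0, 0.295], [-0.295, 0.0, -0.956], [0.0, -1.0, -0.0]]
wrist_force: [0.5, -1.0, -0.4]
finger_gap: 0.3
```

```bash
python3 -m inch '[[[1,-0.0292,0,-0.026,0],[1,-0.0292,0,-0.026,0],[1,-0.0292,0,-0.026,0],[1,-0.0292,0,-0.026,0],[1,-0.0292,0,-0.026,0],[1,-0.0292,0,-0.026,0],[1,-0.0285,0,-0.025,0],[1,0,0,0,0]]]'
python3 - <<'E'
from h import *
s=read_state();p=np.array(s["eef_pos"]);print(p,s["qpos"],np.array(s["tcp_rot"]).T@(np.array([459,1,125])-p))
T=snapshot("top");S=snapshot("scene")
cv2.imwrite("pics/over.png",np.hstack([cv2.resize(T[180:320,170:310],(400,400)),cv2.resize(S[80:220,220:360],(400,400))]))
E
```

```text
time_s: 1.43
eef_pos: [459.8, 4.8, 190.3]
tcp_rot: [[-0.953, 0.0, 0.303], [-0.303, 0.003, -0.953], [-0.001, -1.0, -0.003]]
wrist_force: [-1.2, -1.0, -0.4]
finger_gap: 0.0
[459.80999621   4.81375552 190.25890107] [ -7.92075946  -6.95149027  -3.87501788  93.10154415   0.19860319
 154.45716079] [ 1.99831326 65.24514356  3.60596446]
```

View pics/over.png

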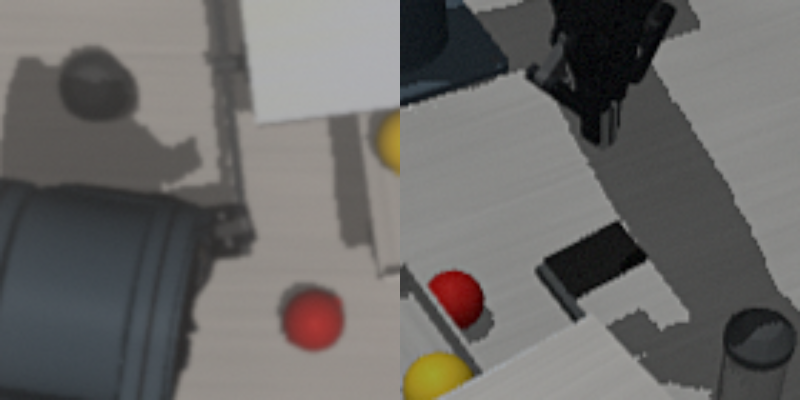

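The scene crop shows the closed fingertips at about (289,130), above and short of the pad at (288,171). The red ball is clear of the path. I'll check the tip's ray against the reported TCP.

```bash
python3 - <<'E'
from h import *
print(plane("scene",(288.5,130),190),plane("scene",(287.9,170.7),104))
E
python3 -m inch '[[[1,0.001,0.015,0.002,0],[1,0.0005,0.015,0.0015,0],[1,0,0.015,0,0],[1,0,0.010,0,0],[1,0,0.005,0,0],[1,0,0,0,0]]]'
```

```text
[419.17182867  20.89175108 190.        ] [4.57824033e+02 2.70889290e-01 1.04000000e+02]
time_s: 2.03
eef_pos: [456.2, -5.3, 130.0]
tcp_rot: [[-0.956, -0.003, 0.294], [-0.294, 0.0, -0.956], [0.003, -1.0, -0.001]]
wrist_force: [0.7, 0.6, 0.1]
finger_gap: 0.3
```

The tip's ray misses the reported TCP by about 40 mm, so I'll look again before going lower.

```bash
python3 - <<'E'
from h import *
def proj(n,X):
    c=get_calibration(n);q=np.array(c["K"])@(np.array(c["R"])@X+np.array(c["t"]));return q[:2]/q[2]
print(proj("scene",np.array([459.8,4.8,190])))
s=read_state();p=np.array(s["eef_pos"]);print(p,proj("scene",p),proj("top",p))
T=snapshot("top");S=snapshot("scene")
cv2.imwrite("pics/over2.png",np.hstack([cv2.resize(T[180:320,170:310],(400,400)),cv2.resize(S[80:220,220:360],(400,400))]))
cv2.imwrite("pics/s2.png",S)
E
```

```text
[290.78972402 143.615034  ]
[456.15189588  -5.29684119 130.00269508] [285.59020392 163.2765412 ] [239.13547001 263.87584557]
```

View pics/over2.png

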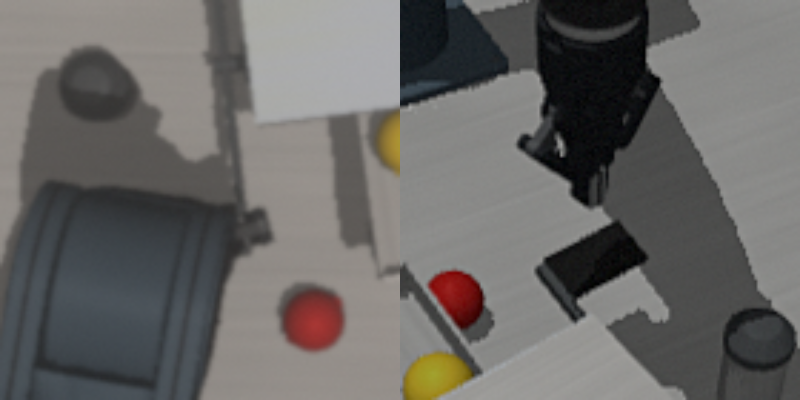

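View pics/s2.png

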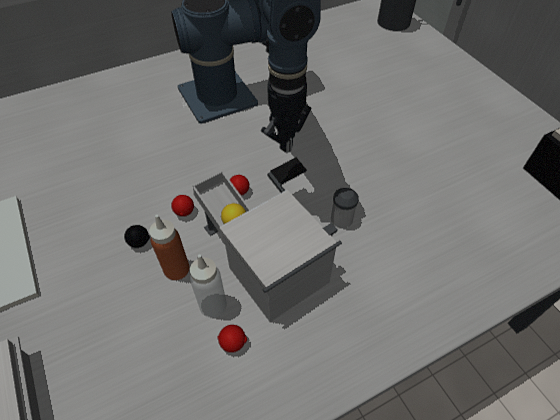

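```bash
python3 - <<'E'
from h import *
def proj(n,X):
    c=get_calibration(n);q=np.array(c["K"])@(np.array(c["R"])@np.array(X,float)+np.array(c["t"]));return q[:2]/q[2]
print("base",plane("scene",(218,95),0),proj("scene",[0,0,0]),proj("top",[0,0,0]))
print("start",proj("scene",[155,-501,190]),proj("scene",[155,-501,203]))
p=np.array([456.2,-5.3,130]);
for h in (0,13,35,73,150):print(h,proj("scene",p+[0,0,h]),proj("top",p+[0,0,h]))
S=cv2.imread("pics/s2.png");cv2.imwrite("pics/s2z.png",cv2.resize(S[70:190,230:350],(600,600),interpolation=cv2.INTER_NEAREST)*1)
S=cv2.imread("pics/scene0.png");cv2.imwrite("pics/s0z.png",cv2.resize(S[30:130,0:100],(600,600),interpolation=cv2.INTER_NEAREST)*1)
E
```

```text
base [-5.04188335  4.74244396  0.        ] [217.20599978  96.37134818] [237.2274306  445.92198631]
start [ 25.07299067 131.43475818] [ 22.30796999 126.96092056]
0 [285.59882228 163.29141816] [239.13739214 263.85433563]
13 [285.66616226 159.28741154] [238.70095579 264.17237128]
35 [285.78341951 152.31534622] [237.93796709 264.72836897]
73 [285.99632639 139.6559949 ] [236.54265077 265.74515029]
150 [286.4730653  111.30930516] [233.37096293 268.05639176]
```

View pics/s2z.png

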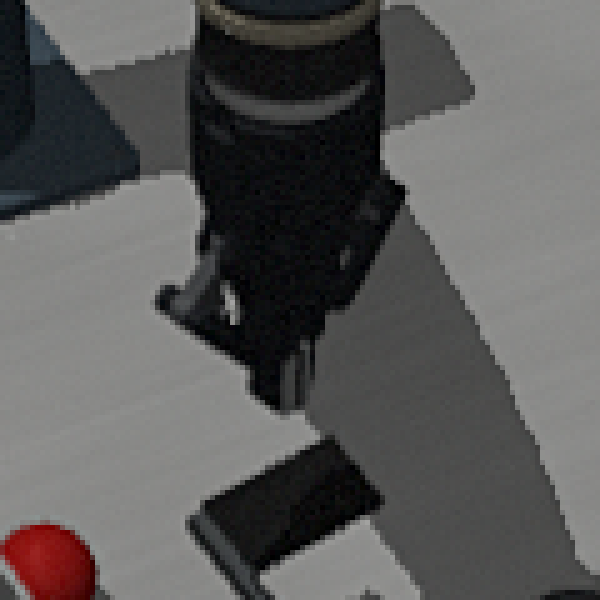

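View pics/s0z.png

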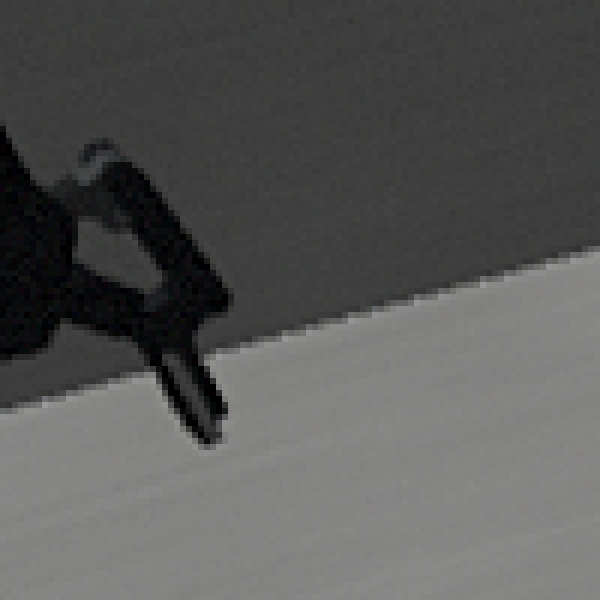

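```bash
python3 - <<'E'
from h import *
T=snapshot("top");cv2.imwrite("pics/t2.png",T)
cv2.imwrite("pics/t2z.png",cv2.resize(T[220:320,200:300],(600,600),interpolation=cv2.INTER_NEAREST))
np.set_printoptions(precision=1,suppress=True)
print(tri((263,130),(263,260)),tri((287,152),(250,262)))
E
```

```text
(array([471.4, -63.8, 266.8]), np.float64(3.588403854101966)) (array([468.9, -22.3, 184.7]), np.float64(22.908081606575543))
```

View pics/t2z.png

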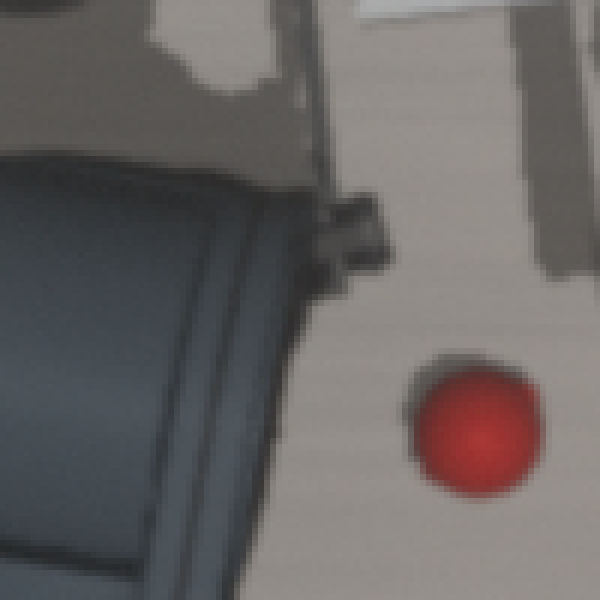

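The knuckle triangulates to (471, -64, 267), which confirms the TCP's x and y. The visible fingertip, though, sits about 35 mm higher than the reported z. I'll centre over the pad, then come down in small steps and let the wrist force show where contact is.

```bash
python3 -m inch '[[[1,-0.0023,0.004,-0.0024,0],[1,-0.0023,0.004,-0.0024,0],[1,0,0.004,0,0],[1,0,0.004,0,0],[1,0,0.002,0,0],[1,0,0,0,0]]]'
python3 -m inch '[[[1,0,0.003,0,0],[1,0,0.003,0,0],[1,0,0.003,0,0],[1,0,0,0,0]]]'
```

```text
time_s: 2.68
eef_pos: [459.9, 1.6, 112.5]
tcp_rot: [[-0.955, -0.002, 0.296], [-0.296, 0.0, -0.955], [0.001, -1.0, -0.001]]
wrist_force: [0.1, -0.1, 0.3]
finger_gap: -0.2
time_s: 3.02
eef_pos: [460.0, 1.4, 103.6]
tcp_rot: [[-0.955, -0.001, 0.295], [-0.295, 0.0, -0.955], [0.001, -1.0, -0.001]]
wrist_force: [-0.6, 0.0, -0.4]
finger_gap: -0.2
```

```bash
python3 -m inch '[[[1,0,0.004,0,0],[1,0,0.004,0,0],[1,0,0.004,0,0],[1,0,0.003,0,0],[1,0,0,0,0]]]'
python3 - <<'E'
from h import *
S=snapshot("scene");cv2.imwrite("pics/s3z.png",cv2.resize(S[90:210,230:350],(600,600),interpolation=cv2.INTER_NEAREST))
E
```

```text
time_s: 3.43
eef_pos: [459.8, 1.5, 88.3]
tcp_rot: [[-0.955, -0.002, 0.295], [-0.295, 0.0, -0.955], [0.002, -1.0, -0.001]]
wrist_force: [-0.2, 0.3, -0.3]
finger_gap: 0.3
```

View pics/s3z.png

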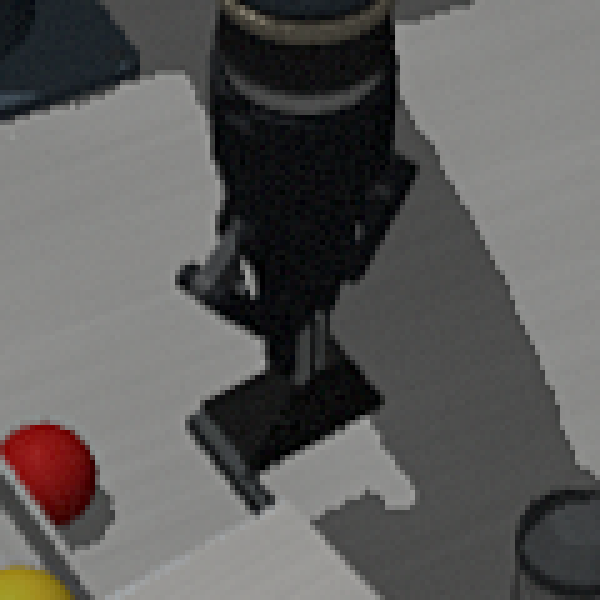

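The tip is at about (291,167), just above the pad centre at (288,171), so roughly 15–20 mm remain.

```bash
python3 -m inch '[[[1,0,0.003,0,0],[1,0,0.003,0,0],[1,0,0.003,0,0],[1,0,0.002,0,0],[1,0,0,0,0]]]'
python3 -m inch '[[[1,0,0.002,0,0],[1,0,0.002,0,0],[1,0,0.002,0,0],[1,0,0,0,0]]]'
```

```text
time_s: 3.9
eef_pos: [460.0, 1.4, 77.7]
tcp_rot: [[-0.955, -0.001, 0.295], [-0.295, 0.0, -0.955], [0.001, -1.0, -0.001]]
wrist_force: [0.2, 0.3, -0.3]
finger_gap: 0.2
time_s: 4.23
eef_pos: [460.2, 1.4, 71.9]
tcp_rot: [[-0.955, -0.001, 0.295], [-0.295, 0.0, -0.955], [0.001, -1.0, -0.0]]
wrist_force: [-0.4, 0.2, 0.5]
finger_gap: 0.1
```

```bash
python3 -m inch '[[[1,0,0.002,0,0],[1,0,0.002,0,0],[1,0,0.002,0,0],[1,0,0,0,0]]]'
```

```text
time_s: 4.57
eef_pos: [460.1, 1.4, 65.9]
tcp_rot: [[-0.955, -0.001, 0.295], [-0.295, 0.0, -0.955], [0.001, -1.0, -0.0]]
wrist_force: [-0.0, 0.6, -0.3]
finger_gap: -0.1
```

```bash
python3 -m inch '[[[1,0,0.002,0,0],[1,0,0.002,0,0],[1,0,0.001,0,0],[1,0,0,0,0]]]'
python3 - <<'E'
from h import *
S=snapshot("scene");cv2.imwrite("pics/s4z.png",cv2.resize(S[110:230,230:350],(600,600),interpolation=cv2.INTER_NEAREST))
E
```

```text
time_s: 4.9
eef_pos: [460.5, 1.3, 61.9]
tcp_rot: [[-0.955, 0.0, 0.295], [-0.295, -0.0, -0.955], [-0.0, -1.0, 0.0]]
wrist_force: [-2.1, -0.7, 4.0]
finger_gap: -0.0
```

View pics/s4z.png

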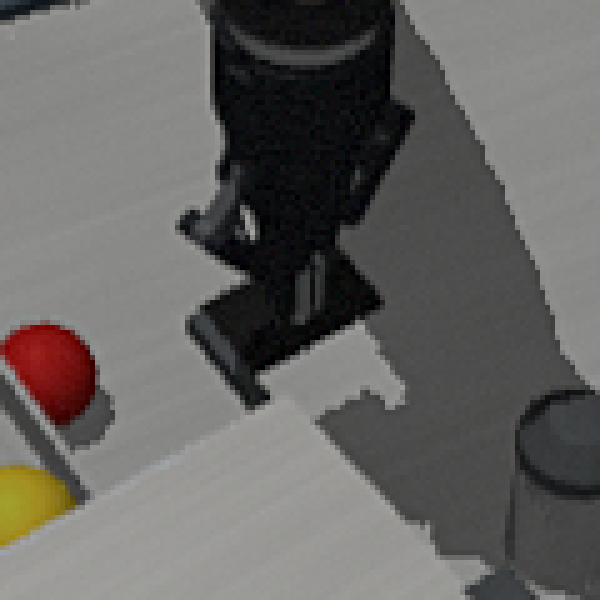

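Contact came at a reported z of about 63 (4 N up), and the tip is on the pad at about (292,174), slightly behind centre. So the pad stop should be near a reported z of 10. I'll press at about 36 mm/s and drift slightly towards the bin's front to follow the pad's arc.

```bash
python3 -m inch '[[[1,0.001,0.002,0,0],[1,0.001,0.003,0,0],[1,0.001,0.003,0,0],[1,0.001,0.003,0,0],[1,0.001,0.003,0,0],[1,0.001,0.003,0,0],[1,0,0.003,0,0],[1,0,0.002,0,0]]]'
```

```text
time_s: 5.62
eef_pos: [455.4, -0.6, 39.3]
tcp_rot: [[-0.955, 0.001, 0.295], [-0.295, -0.001, -0.955], [-0.001, -1.0, 0.001]]
wrist_force: [3.2, 1.4, 4.0]
finger_gap: -0.0
```

```bash
python3 -m inch '[[[1,0,0.003,0,0],[1,0,0.003,0,0],[1,0,0.003,0,0],[1,0,0.003,0,0],[1,0,0.003,0,0],[1,0,0.003,0,0],[1,0,0.002,0,0],[1,0,0,0,0]]]'
python3 - <<'E'
from h import *
S=snapshot("scene");cv2.imwrite("pics/s5.png",S)
E
```

```text
time_s: 6.28
eef_pos: [453.5, -0.6, 18.3]
tcp_rot: [[-0.955, -0.003, 0.295], [-0.295, -0.001, -0.955], [0.003, -1.0, -0.0]]
wrist_force: [2.0, -0.7, 2.3]
finger_gap: 0.0
```

View pics/s5.png

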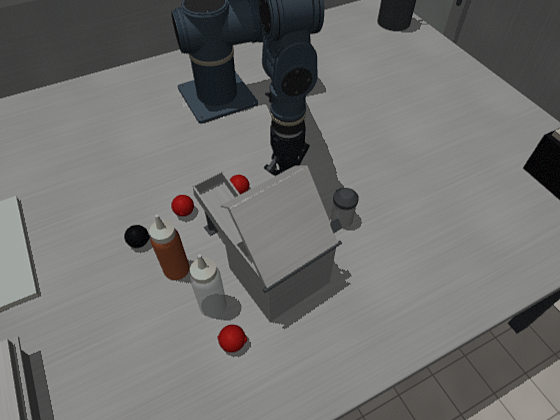

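The lid is well up and the lemon is no longer visible on the chute. I'll press on to the stop.

```bash
python3 -m inch '[[[1,0,0.002,0,0],[1,0,0.002,0,0],[1,0,0.002,0,0],[1,0,0,0,0]]]'; python3 -m inch '[[[1,0,0.001,0,0],[1,0,0.001,0,0],[1,0,0,0,0]]]'
```

```text
time_s: 6.67
eef_pos: [454.1, -0.4, 12.6]
tcp_rot: [[-0.955, -0.001, 0.295], [-0.295, -0.0, -0.955], [0.001, -1.0, -0.0]]
wrist_force: [-0.0, -0.6, 2.4]
finger_gap: 0.2
time_s: 6.92
eef_pos: [454.3, -0.4, 11.0]
tcp_rot: [[-0.955, -0.001, 0.295], [-0.295, -0.0, -0.955], [0.001, -1.0, -0.0]]
wrist_force: [-0.8, 0.1, 1.3]
finger_gap: 0.0
```

```bash
python3 -m inch '[[[1,0,0.001,0,0],[1,0,0.001,0,0],[1,0,0,0,0]]]'; python3 -m inch '[[[1,0,0.001,0,0],[1,0,0.001,0,0],[1,0,0,0,0]]]'
```

```text
time_s: 7.17
eef_pos: [454.5, -0.4, 10.6]
tcp_rot: [[-0.955, -0.0, 0.295], [-0.295, -0.0, -0.955], [0.0, -1.0, 0.0]]
wrist_force: [-4.2, 0.8, 8.8]
finger_gap: 0.2
time_s: 7.42
eef_pos: [454.6, -0.5, 10.3]
tcp_rot: [[-0.955, 0.0, 0.296], [-0.296, -0.0, -0.955], [0.0, -1.0, 0.0]]
wrist_force: [-6.9, -0.1, 16.7]
finger_gap: 0.1
```

It has reached the stop: the force climbs to 17 N with no further motion, at the expected height. I'll hold and check both views.

```bash
python3 -m inch '[[[1,0,0,0,0],[1,0,0,0,0],[1,0,0,0,0],[1,0,0,0,0],[1,0,0,0,0],[1,0,0,0,0]]]'
python3 - <<'E'
from h import *
S=snapshot("scene");T=snapshot("top")
np.set_printoptions(precision=1,suppress=True)
for n,I in(("s",S),("t",T)):
    m=cv2.inRange(cv2.cvtColor(I,40),(18,110,60),(35,255,255));print(n,cv2.countNonZero(m),cv2.boundingRect(m))
cv2.imwrite("pics/open.png",np.hstack([cv2.resize(S[120:330,130:390],(400,323)),cv2.resize(T[110:320,180:440],(400,323))]))
E
```

```text
time_s: 7.92
eef_pos: [454.6, -0.5, 10.3]
tcp_rot: [[-0.955, 0.0, 0.296], [-0.296, -0.0, -0.955], [0.0, -1.0, 0.0]]
wrist_force: [-7.0, 0.3, 17.2]
finger_gap: 0.1
s 0 (0, 0, 0, 0)
t 0 (0, 0, 0, 0)
```

View pics/open.png

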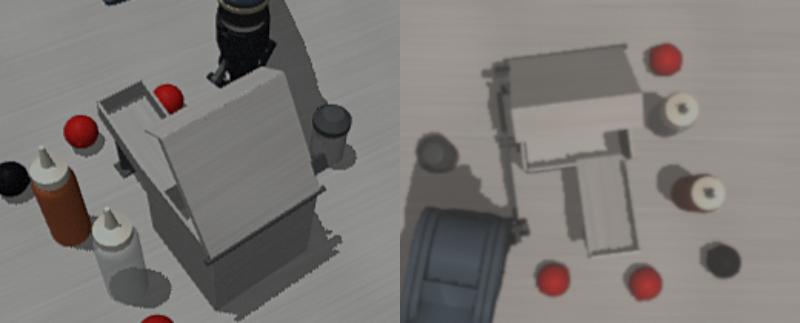

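The lid is fully open, the chute is empty in both views and no yellow is visible anywhere, so the lemon is in the bin. Now I'll ease the lever up at about 24 mm/s, against the 80 mm/s slam limit.

```bash
python3 -m inch '[[[1,0,-0.001,0,0],[1,0,-0.001,0,0],[1,0,-0.002,0,0],[1,0,-0.002,0,0],[1,0,-0.002,0,0],[1,0,-0.002,0,0],[1,0,-0.002,0,0],[1,0,-0.002,0,0]]]'; python3 -m inch '[[[1,0,-0.002,0,0],[1,0,-0.002,0,0],[1,0,-0.002,0,0],[1,0,-0.002,0,0],[1,0,-0.002,0,0],[1,0,-0.002,0,0],[1,0,-0.002,0,0],[1,0,-0.002,0,0]]]'
```

```text
time_s: 8.68
eef_pos: [454.1, -0.3, 21.3]
tcp_rot: [[-0.955, -0.002, 0.295], [-0.295, 0.0, -0.955], [0.001, -1.0, -0.001]]
wrist_force: [-2.1, -1.2, 3.5]
finger_gap: -0.0
time_s: 9.35
eef_pos: [454.9, -0.2, 37.8]
tcp_rot: [[-0.955, 0.0, 0.295], [-0.295, 0.0, -0.955], [-0.0, -1.0, -0.0]]
wrist_force: [-3.5, 0.7, 4.3]
finger_gap: 0.2
```

```bash
python3 -m inch '[[[1,0,-0.002,0,0],[1,0,-0.002,0,0],[1,0,-0.002,0,0],[1,0,-0.002,0,0],[1,0,-0.002,0,0],[1,0,-0.002,0,0],[1,0,-0.002,0,0],[1,0,-0.002,0,0]]]'
```

```text
time_s: 10.02
eef_pos: [456.7, -0.1, 54.3]
tcp_rot: [[-0.955, 0.004, 0.296], [-0.296, 0.001, -0.955], [-0.004, -1.0, 0.0]]
wrist_force: [3.2, 2.1, 3.9]
finger_gap: 0.2
```

Contact has held the whole way (about 4 N), with roughly 9 mm left. I'll slow down for the last part.

```bash
python3 -m inch '[[[1,0,-0.001,0,0],[1,0,-0.001,0,0],[1,0,-0.001,0,0],[1,0,-0.001,0,0],[1,0,-0.001,0,0],[1,0,-0.001,0,0],[1,0,-0.001,0,0],[1,0,-0.001,0,0]]]'; python3 -m inch '[[[1,0,-0.001,0,0],[1,0,-0.001,0,0],[1,0,-0.001,0,0],[1,0,-0.001,0,0],[1,0,-0.001,0,0],[1,0,-0.001,0,0],[1,0,-0.001,0,0],[1,0,0,0,0]]]'
```

```text
time_s: 10.68
eef_pos: [455.0, -0.8, 61.5]
tcp_rot: [[-0.955, 0.0, 0.295], [-0.295, -0.001, -0.955], [-0.0, -1.0, 0.001]]
wrist_force: [3.5, -0.4, 3.7]
finger_gap: 0.3
time_s: 11.35
eef_pos: [453.5, -0.2, 67.6]
tcp_rot: [[-0.955, -0.003, 0.295], [-0.295, 0.0, -0.955], [0.003, -1.0, -0.001]]
wrist_force: [-0.1, -0.1, -0.6]
finger_gap: -0.2
```

Contact is gone, as it should be with the lever at rest. I'll rise clear and check.

```bash
python3 -m inch '[[[1,0,-0.005,0,0],[1,0,-0.015,0,0],[1,0,-0.02,0,0],[1,0,-0.02,0,0],[1,0,-0.02,0,0],[1,0,-0.02,0,0],[1,0,-0.02,0,0],[1,0,-0.01,0,0]]]'
python3 -m inch '[[[1,0.03,0,0.02,0],[1,0.03,0,0.02,0],[1,0.03,0,0.02,0],[1,0.03,0,0.02,0],[1,0.02,0,0.01,0],[1,0,0,0,0],[1,0,0,0,0]]]'
python3 - <<'E'
from h import *
S=snapshot("scene");T=snapshot("top")
cv2.imwrite("pics/sf.png",S);cv2.imwrite("pics/tf.png",T)
S0=cv2.imread("pics/scene0.png");T0=cv2.imread("pics/top0.png")
for a,b,bx in((S,S0,(120,170,390,350)),(T,T0,(180,130,410,275))):
    x0,y0,x1,y1=bx;d=cv2.absdiff(a,b).max(2)>45;k=np.zeros(d.shape,np.uint8);k[y0:y1,x0:x1]=d[y0:y1,x0:x1]
    n,l,s,c=cv2.connectedComponentsWithStats(k);print([list(q) for q in s[1:] if q[4]>12])
g=cv2.cvtColor(T,6);r=cv2.minAreaRect(blob(cv2.inRange(g,151,255),(240,130,345,230)));print(r)
cv2.imwrite("pics/fin.png",np.hstack([cv2.resize(S[120:330,130:390],(400,323)),cv2.resize(T[110:320,180:440],(400,323))]))
E
```

```text
time_s: 12.02
eef_pos: [455.7, -0.5, 201.4]
tcp_rot: [[-0.955, 0.003, 0.295], [-0.295, -0.001, -0.955], [-0.003, -1.0, 0.002]]
wrist_force: [1.3, -0.0, -0.2]
finger_gap: -0.2
time_s: 12.6
eef_pos: [347.1, -128.2, 198.3]
tcp_rot: [[-0.956, 0.0, 0.292], [-0.292, 0.0, -0.956], [-0.0, -1.0, -0.0]]
wrist_force: [0.7, 1.0, -0.1]
finger_gap: 0.0
[[np.int32(120), np.int32(170), np.int32(83), np.int32(41), np.int32(1520)], [np.int32(232), np.int32(175), np.int32(13), np.int32(11), np.int32(99)], [np.int32(282), np.int32(174), np.int32(22), np.int32(20), np.int32(257)], [np.int32(245), np.int32(176), np.int32(35), np.int32(30), np.int32(547)], [np.int32(221), np.int32(203), np.int32(25), np.int32(21), np.int32(321)]]
[[np.int32(299), np.int32(218), np.int32(26), np.int32(23), np.int32(478)], [np.int32(214), np.int32(256), np.int32(61), np.int32(19), np.int32(329)]]
((292.1769714355469, 182.4154052734375), (72.31224822998047, 75.66118621826172), 82.87498474121094)
```

View pics/fin.png

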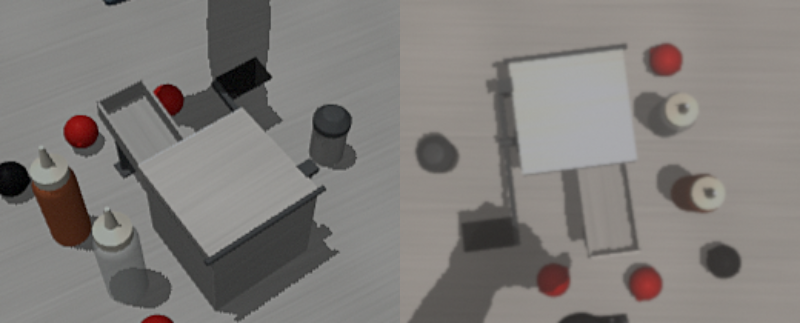

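The lid is shut: its outline matches the start, at (292,182) in the top view. The chute is empty, the bottles and shaker are unmoved, and the only changes are the missing lemon and the arm's shadow. The arm is clear of everything.

```bash
python3 -c "
from bench import *
print(finish_job())"
```

```text
the job is handed in; nothing more can be done
None
```

The job is done and handed in at about 13 s, and I saw no problems in the final pictures. I don't have the verdict, because handing in reports none.

- **Press:** I pressed the pad with closed fingertips down to the stop, where the force rose to about 17 N without further motion. The lid was fully open, the chute was empty in both views, and no yellow was visible anywhere, so the lemon is in the bin.
- **Return:** I eased the pad up at about 24 mm/s, then 12 mm/s for the last part, well below the slam limit of about 80 mm/s. Contact force stayed at about 4 N until the lever came to rest.
- **Final check:** The lid's outline matches the starting picture to within a pixel. The bottles and the shaker show no change, and the arm is clear with no contact force.

**Disagreement found:** the real fingertips were about 40 mm higher than the reported TCP height. I noticed this in the pictures, and contact on the pad confirmed it. I relied on the wrist force to find contact and the stop, so it did not affect the result.

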